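# Lift the toasted roll off the grill with the tongs and hold it over the pan

### The job

The round bread roll on the charcoal grill is toasted and too hot to touch: pick up the kitchen tongs, close their tips on the roll, lift it off the grate and carry it over to the small paella pan. Finish while holding it there in the tongs, right way up and still, about a hand's breadth above the middle of the pan, so that I can drizzle and salt it over the pan; do not put it down or let go. Do not touch the roll with the gripper itself, and leave the corn, the aubergine slice and the pan where they are.

Things in the scene. Friction and masses are not known exactly. Their poses are not given: they have to be found in the camera images.
- tongs: stainless kitchen tongs, 255 mm long, 0.13 kg, lying flat and sprung open on the counter left or right of the grill; two arms on a hinge pin at the rear, scalloped tips in front. Origin: underside, on the centre line, midway along the arms, close to the balance point. x: to the tips (centred at x +108 mm, ending at +126), y: left arm, z: up. Hinge pin at x -112 mm
- tongs_grip (a point): where to grip the tongs from above, across both arms: the tongs' origin, 13 mm above their underside (usable 30 mm either way along x). The arms are strips 3 mm thick, 20 mm high (3 to 23 mm above the underside); over their outsides they measure 60 mm when open, 37 mm when closed on the roll; they are parallel here at a joint value of 0.03
- tongs_left (a joint): closing angle of the left arm (+y) about the hinge pin, rad: 0 sprung fully open, about 0.10 closed on the roll, 0.19 shut. A spring pushes each arm outwards at the grip point, 7 N when open, 10 N when closed on the roll: squeezed a few mm, the tongs can be carried open
- tongs_right (a joint): closing angle of the right arm (-y), same meaning; the two arms always close equally
- tongs_mouth (a point): the point midway between the two tips, 108 mm ahead of the grip point, 13 mm above the tongs' underside. The tips are 26 mm high (0 to 26 mm above the underside), 36 mm long, each hollowed to cradle a round thing; the gap between them is 90 mm when open, and the open tips measure 108 mm over their outsides
- roll: round domed bread roll with a scored cross on its top, 54 mm across, 42 mm high, flat underside, 0.04 to 0.06 kg; its sides are upright from 10 to 24 mm above its underside. It lies on the grill's grate. Origin: centre of its underside, z up
- grill: table-top charcoal grill, fixed: a dark steel trough 240 mm (x) by 380 mm (y), its bar grate flat, 100 mm above the counter, no raised edge; wooden handles at both short ends reach 221 mm from the middle. Origin: under its centre; x points away from the robot. On the grate, side by side along y, 110 mm apart, in any order: roll, corn piece, aubergine slice
- corn: piece of corn cob lying on the grate along the grill's x, 80 mm long, 44 mm thick; stays where it is. Origin: centre of its underside
- slice: flat round aubergine slice on the grate, 60 mm across, 16 mm thick; stays where it is. Origin: centre of its underside
- pan: small shallow steel paella pan standing on the counter on the other side of the grill from the tongs, 220 mm across its rim, 42 mm high, with two loop handles at its +x and -x ends reaching out to 142 mm from its centre; empty, 0.75 kg. Origin: centre of its underside
- pan_rim (a point): centre of the pan's mouth, at the height of the rim, 42 mm above the counter
There are look-alikes about, which are no part of the job. There is more than one size of the roll; the one meant has the size given above.

How it is judged (in metres and radians):
On the way, in this order (a step that is already met when the one before it is completed fails the run):
1. the tongs are gripped and lifted clear of the counter (height (world z) of tongs above 0.03 m and contact force between the fingers and tongs above 0.5 N), for 0.2 s.
2. the roll is pinched between the tips of the tongs and lifted clear of the grate (height (world z) of roll above 0.115 m and x of roll in the frame of tongs between 0.085 and 0.131 m and y of roll in the frame of tongs between -0.015 and 0.015 m and value of joint tongs_left between 0.05 and 0.16 rad and contact force between tongs and roll above 0.2 N and contact force between the fingers and tongs above 0.5 N and contact force between grill and roll below 0.2 N), for 0.2 s.
At the end, for the whole second after the job is handed in: the roll is held still between the tips of the gripped tongs, nothing else touching it, its middle within 60 mm of the pan's middle seen from above, its underside 43 to 208 mm above the pan's rim, tilted less than about 29 degrees, the tongs clear of the pan (horizontal distance between roll and pan_rim below 0.06 m and height (world z) of roll between 0.085 and 0.25 m and height (world z) of tongs above 0.06 m and angle between roll's own z axis and vertical below 0.5 rad and linear speed of roll below 0.03 m/s and x of roll in the frame of tongs between 0.085 and 0.131 m and y of roll in the frame of tongs between -0.015 and 0.015 m and value of joint tongs_left between 0.05 and 0.16 rad and contact force between tongs and roll above 0.2 N and contact force between the fingers and tongs above 0.5 N and contact force between each of the fingers, the arm, pan, grill and roll below 0.2 N and contact force between pan and tongs below 0.2 N); the arm keeps its last pose, push and grip.
It fails at once if the gripper or arm touches the hot roll (contact force between any of the fingers, the arm and roll above 0.5 N).
It fails at once if the corn, the slice or the pan is shifted by more than 30 mm (distance of any of corn, slice, pan from where it was at the start of the episode above 0.03 m).
It also fails if it takes over 48 s, if anything falls off the work surface, if the arm or the gripper's body presses on something with over 40 N, if the wrist force passes 120 N, or if a joint passes its speed limit or range.

### The arm

A 6-joint arm with a two-finger parallel gripper is mounted at the origin on the work surface. World frame = base frame: x ahead of the robot, y to its left, z up, the work surface at z = 0. Lengths are in mm, angles in rad, forces in N, time in s.
With the tool pointing down it reaches from about 300 to 875 mm from the base axis. Payload 6.4 kg.
Tool frame: the origin (TCP) lies between the finger pads; the fingertips stand 22 mm ahead of it and the grasp point (between the pads) lies 3 mm ahead of it; z points along the fingers, y is the line along which they close (so a half turn about z gives the same grasp; the last joint's range is limited). The gripper opens to 85 mm and grips with 20 to 120 N. Pads are 22 mm wide; open, the fingers measure 114 mm over their backs; the gripper's body (76 mm by 85 mm) begins 54 mm behind the grasp point. The pads swing forward as they close: fully open they stand 13 mm farther back than shut.
Start: joints at [-1.435, 0.181, 1.607, -0, 1.354, -0.206], TCP at [192.747, -541.747, 253.288] pointing down, gripper open.
Joint ranges: [-2.99, 2.99], [-0.89, 2.07], [0.3, 2.58], [-1.14, 4.28], [0, 2.63], [-3.12, 3.12]. Speed limits (rad/s): [2.57, 2.57, 3.01, 3.14, 3.14, 3.14].

### API

Orientations are given as a rotation vector (axis times angle).
In Python, from cell import ctrl gives the robot as it stands.
- The arm moves only by the tool play_rows, never from a script. Its argument "targets" is a list of rows, each an object of numbers: "x", "y", "z": the shift along the tool's x, y, z in units of 40 mm (1.0 is 40 mm); "ax", "ay", "az": the turn, a rotation vector about the tool's x, y, z in rad; "claw": the opening, from 0 (shut) to 1 (fully open). In form: [{"x": .., "y": .., "z": .., "ax": .., "ay": .., "az": .., "claw": ..}, ...]. A call has 1 to 20 rows; each row shifts and turns the commanded pose from where the row before left it, along the tool's axes as they then stand; what a row does not reach is not made up. A row lasts 1/10 s, in which the tool goes at most 50 mm and 8.59 degrees, less where a joint would pass 70% of its speed; a pose out of reach is approached as far as the arm can. A call is refused whole if a number of a shift passes 1 or a number of a turn 0.15, either way. A call with a gripper value outside its range is refused whole. The fingers move at their own pace and stop on an object; "force" is the grip in N (left out, the last holds). Time passes only in rows, so rows that do not move let the fingers close. It gives the time, the measured TCP pose, the force, the opening and the grip force at its end, in the units of the state.
- ctrl.get_obs(): the state, without advancing time (a new reading comes with each control period).
- ctrl.snapshot(name): name is "side" or "top"; returns the picture (420x560x3 uint8, blue, green, red); there is no depth.
- ctrl.get_calibration(name): a dict with "fx", "fy", "cx", "cy" (pixels), "position" and "rotation" of the camera in the world. Camera axes: x right, y up, looking along -z (the intrinsics and any distortion apply to the point x, -y, -z); pixel columns grow to the right and rows downward; lengths in mm; the calibration is good to about 2 mm. A picture is of the moment at which its call begins. get_calibration takes no time and is no camera call.
- ctrl.sign_off(): hands the job in; it is judged then, once.
The state is a dict: "time": time; "q": joint angles; "joint_velocities": joint speeds; "tau": joint torques, N m; "eef_pos": TCP position; "ee_rot": TCP orientation; "ft_force": force on the tool from outside, world axes, zero at the start; "ft_torque": the same for the moment, N m; "opening": finger opening in mm; "grasp_force": force on a finger pad.
Only numpy, scipy, OpenCV 4.12 (cv2) and the standard library are available. Lean on these libraries where they do the work, as an engineer would, in place of code of your own. Each camera call takes 0.05 s, during which the arm holds its last target. There are 200 camera calls.

## Working session

There is one attempt and no reset: what is moved stays moved. The work goes in short steps, Python scripts to look and compute and a tool call to move; the robot and the scene stay as the last step left them, time stands still between calls to the robot, and variables do not carry over. Pictures are saved under pics/ and viewed, at most 10 in all, crops included, and the job is handed in when it is done.

Besides the shell and the picture viewer there is one more tool, called after "Call:" as name(argument=value, ...), one argument or row to a line, values as JSON. play_rows: Moves the arm, as the interface text tells. Its arguments: {"type":"object","properties":{"targets":{"type":"array","items":{"type":"object","properties":{"x":{"type":"number"},"y":{"type":"number"},"z":{"type":"number"},"ax":{"type":"number"},"ay":{"type":"number"},"az":{"type":"number"},"claw":{"type":"number"}}}},"force":{"type":"number"}},"required":["targets"]}

```bash
mkdir -p pics
python3 - <<'E'
from cell import ctrl
import cv2
for n in("side","top"):
    im=ctrl.snapshot(n); cv2.imwrite(f"pics/{n}0.png",im); c=ctrl.get_calibration(n); print(n,c)
o=ctrl.get_obs();print(o)
E
```

```text
side {'fx': 507.18583172736675, 'fy': 507.18583172736675, 'cx': 274.673100230824, 'cy': 197.68517099744338, 'position': array([ 186.39137108, 1071.40113337,  807.06355539]), 'rotation': array([ 0.244732  , -1.36140028, -2.51465274])}
top {'fx': 472.00206016970685, 'fy': 472.00206016970685, 'cx': 275.8329312458618, 'cy': 207.09295005606631, 'position': array([ 395.02690802,   21.14283505, 1562.30513192]), 'rotation': array([ 0.07641158, -0.08524427, -1.57199876])}
{'time': 0.1, 'q': array([-1.43531359e+00,  1.81476108e-01,  1.60787332e+00,  1.33174375e-05,
        1.35382617e+00, -2.06308806e-01]), 'joint_velocities': array([-0.00022403, -0.0010282 , -0.00083843,  0.00025723,  0.00176302,
       -0.00023361]), 'tau': array([ 1.26729028e-04, -4.45882308e+01, -3.52239382e+01, -1.89995385e-04,
        4.07593354e-03,  3.38127597e-05]), 'eef_pos': array([ 192.67888105, -541.27560359,  252.48572587]), 'ee_rot': array([-3.09427083e+00, -5.34001980e-01, -1.08393137e-04]), 'ft_force': array([0.44953406, 0.38274192, 0.22222957]), 'ft_torque': array([-0.01725693,  0.00873405,  0.02579668]), 'grasp_force': 0.0, 'opening': 85.26438843612634}
```

View pics/top0.png

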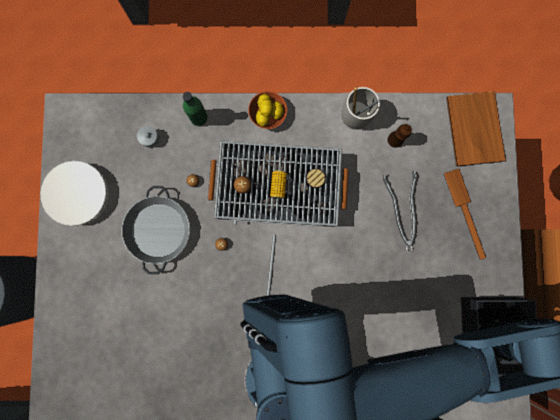

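View pics/side0.png

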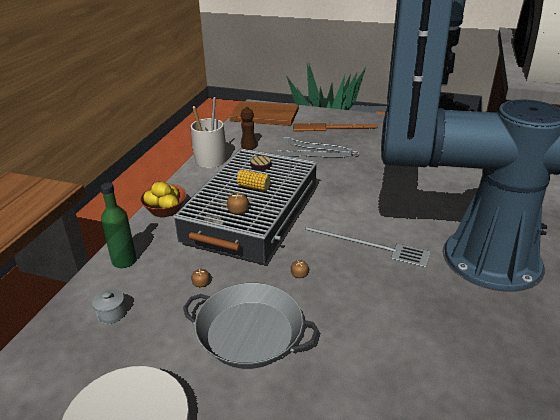

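The top view shows the open tongs at about (408,210), with the hinge at (409,248) and the tips at (388,177) and (415,175). The pan is at (156,230). There are three roll candidates: one on the grate at (243,184), and two on the counter at (193,181) and (222,244). The one on the grate fits the description because it is on the grill and larger. I'll confirm it in an enlarged crop.

Run:
```python
import cv2,numpy as np
t=cv2.imread("pics/top0.png");s=cv2.imread("pics/side0.png")
f=lambda im,x,y,w,h,k:cv2.resize(im[y:y+h,x:x+w],None,fx=k,fy=k,interpolation=cv2.INTER_CUBIC)
a=f(t,180,160,90,95,4);b=f(t,375,160,70,95,4)   # 360x380 , 280x380
cv2.imwrite("pics/ct.png",np.hstack([a,b]))
cv2.imwrite("pics/cs.png",np.vstack([f(s,180,130,190,70,4),f(s,180,190,190,80,4)]))
```

```text
(no output)
```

View pics/ct.png

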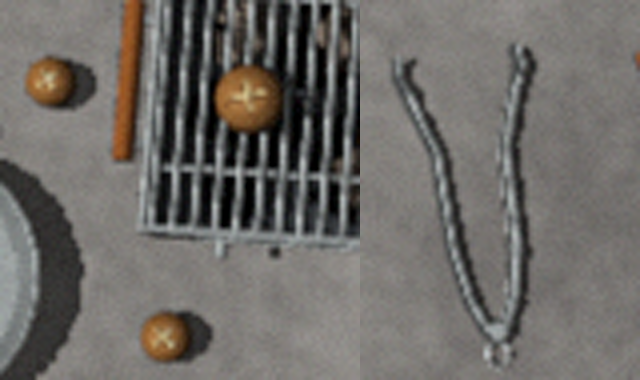

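View pics/cs.png

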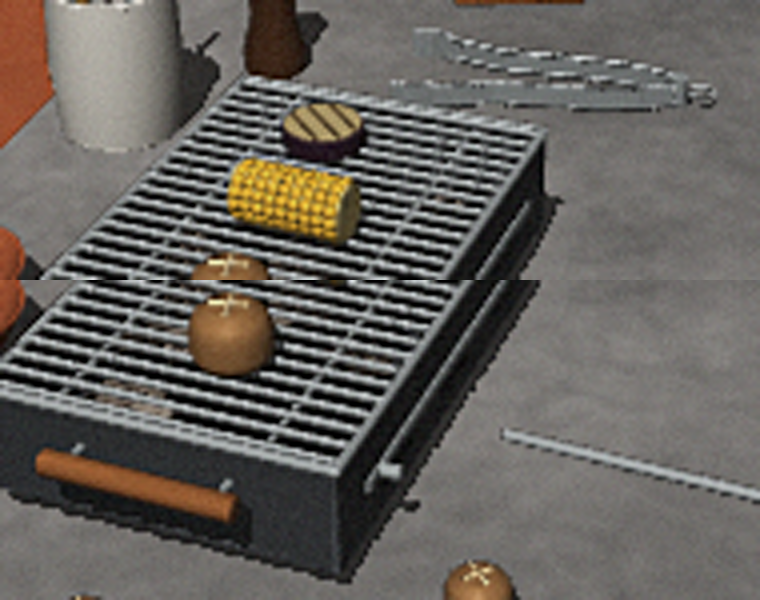

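The grate roll is about 16 px wide (≈50 mm) with its cross at top (242,183.8) and side (238,195.8). The counter rolls are about 12 px (≈40 mm), so they are the small look-alikes. The tongs' ring is at top (409.5,247) and side (356,153.8).

```bash
cat > h.py <<'E'
import numpy as np
from cell import ctrl
from scipy.spatial.transform import Rotation as R
C={n:ctrl.get_calibration(n) for n in("side","top")}
def ray(n,u,v):
    c=C[n];d=R.from_rotvec(c["rotation"]).apply([(u-c["cx"])/c["fx"],-(v-c["cy"])/c["fy"],-1]);return c["position"],d/np.linalg.norm(d)
def onz(n,u,v,z):
    p,d=ray(n,u,v);return p+d*(z-p[2])/d[2]
def proj(n,P):
    c=C[n];q=R.from_rotvec(c["rotation"]).inv().apply(np.atleast_2d(P)-c["position"])
    return np.c_[c["cx"]+c["fx"]*q[:,0]/-q[:,2],c["cy"]-c["fy"]*q[:,1]/-q[:,2]]
def tri(a,b):
    p,d=ray("top",*a);q,e=ray("side",*b)
    s=np.linalg.lstsq(np.c_[d,-e],q-p,rcond=None)[0];A=p+d*s[0];B=q+e*s[1];return (A+B)/2,np.linalg.norm(A-B)
E
python3 - <<'E'
from h import *
np.set_printoptions(precision=1,suppress=True)
print("roll top",tri((242,183.8),(238,195.8)))
print("ring",tri((409.5,247.5),(356,153.8)))
print("tipL",tri((385,176),(280,152.5)));print("tipR",tri((415.5,172.5),(287.5,140)))
for n,p in dict(tl=(385.5,177),tr=(415.5,173.5),pin=(409.5,243),ring=(409.5,248)).items():print(n,onz("top",*p,13))
print("pan top",[onz("top",*p,42)[:2] for p in((122.5,229),(190.5,229),(156,196),(156,264))])
print("pan side",[onz("side",*p,42)[:2] for p in((194,320),(304,322),(248,283))])
print("grill",[onz("top",*p,100)[:2] for p in((221,143),(342,149),(215,219),(336,225))])
print("corn,slice",onz("top",279,184,130),onz("top",316,178,116))
print("roll at 120", onz("top",242,184.5,120))
E
```

```text
roll top (array([612.4, 115.4, 139.3]), np.float64(2.2933384226625413))
ring (array([ 417.8, -427.8,    6.3]), np.float64(6.414103933035593))
tipL (array([ 656.6, -351.2,   14.8]), np.float64(2.428095944880848))
tipR (array([ 665.8, -455.2,   10.3]), np.float64(8.793655066512605))
tl [ 654.7 -352.9   13. ]
tr [ 666.3 -453.2   13. ]
pin [ 435.5 -425.8   13. ]
ring [ 419.2 -425.3   13. ]
pan top [array([482.3, 505.8]), array([481.7, 287.3]), array([589.1, 400.7]), array([370.2, 395.6])]
pan side [array([585.2, 435.9]), array([370.8, 374.8]), array([519.3, 300.9])]
grill [array([749.8, 185.2]), array([ 729.9, -196.8]), array([509.3, 201.6]), array([ 489.7, -173.9])]
corn,slice [614.1   2.9 130. ] [ 634.8 -112.1  116. ]
roll at 120 [614.3 117.  120. ]
```

Estimates in world mm:
- **Roll:** (613,116), top at z≈139, so its underside is at about 98.
- **Pan centre:** (480.5,397.5).
- **Tongs:** origin about (546,-414), heading +0.107 rad.

I'll grip the tongs 22 mm behind their origin so the fingers stay clear of the grill edge.

Call:
play_rows(
  targets=[
    {"az":0.118,"claw":1},
    {"az":0.118},
    {"x":0.4,"y":-0.1,"z":0.2},
    {"x":0.7,"y":-0.19,"z":0.35},
    {"x":0.75,"y":-0.19,"z":0.35},
    {"x":0.75,"y":-0.19,"z":0.35},
    {"x":0.75,"y":-0.19,"z":0.35},
    {"x":0.75,"y":-0.19,"z":0.35},
    {"x":0.75,"y":-0.19,"z":0.35},
    {"x":0.75,"y":-0.19,"z":0.35},
    {"x":0.75,"y":-0.19,"z":0.35},
    {"x":0.75,"y":-0.19,"z":0.35},
    {"x":0.75,"y":-0.19,"z":0.35},
    {"x":0.48,"y":-0.13,"z":0.35},
    {},
    {},
  ],
)

```text
validation failed for argument at $.ta...
```

Run:
```python
from h import *
import cv2
t=ctrl.snapshot("top");s=ctrl.snapshot("side")
f=lambda im,x,y,w,h,k:cv2.resize(im[y:y+h,x:x+w],None,fx=k,fy=k,interpolation=cv2.INTER_CUBIC)
cv2.imwrite("pics/g1.png",np.hstack([f(t,360,150,100,140,4),f(s,260,80,100,140,4)]))
o=ctrl.get_obs();print(o["eef_pos"],o["ee_rot"],o["opening"],o["q"])
```

```text
[ 192.7154425  -541.41891456  252.71229638] [-3.09473043e+00 -5.34088096e-01 -9.46769995e-05] 85.06727779592829 [-1.43528774e+00  1.81302838e-01  1.60760617e+00  2.13455701e-05
  1.35379902e+00 -2.06288950e-01]
```

View pics/g1.png

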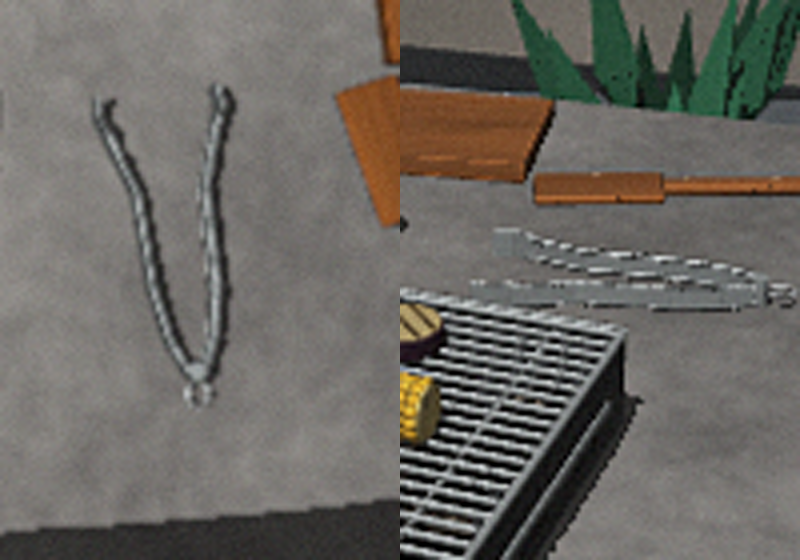

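The call was refused, probably because each row needs every key, so the arm has not moved. The crop confirms the tongs: tips at top (385,177) and (415.5,174), pin at (410,243).

Call:
play_rows(
  targets=[
    {"x":0,"y":0,"z":0,"ax":0,"ay":0,"az":0.118,"claw":1},
    {"x":0,"y":0,"z":0,"ax":0,"ay":0,"az":0.118,"claw":1},
    {"x":0.4,"y":-0.1,"z":0.2,"ax":0,"ay":0,"az":0,"claw":1},
    {"x":0.7,"y":-0.19,"z":0.35,"ax":0,"ay":0,"az":0,"claw":1},
    {"x":0.75,"y":-0.19,"z":0.35,"ax":0,"ay":0,"az":0,"claw":1},
    {"x":0.75,"y":-0.19,"z":0.35,"ax":0,"ay":0,"az":0,"claw":1},
    {"x":0.75,"y":-0.19,"z":0.35,"ax":0,"ay":0,"az":0,"claw":1},
    {"x":0.75,"y":-0.19,"z":0.35,"ax":0,"ay":0,"az":0,"claw":1},
    {"x":0.75,"y":-0.19,"z":0.35,"ax":0,"ay":0,"az":0,"claw":1},
    {"x":0.75,"y":-0.19,"z":0.35,"ax":0,"ay":0,"az":0,"claw":1},
    {"x":0.75,"y":-0.19,"z":0.35,"ax":0,"ay":0,"az":0,"claw":1},
    {"x":0.75,"y":-0.19,"z":0.35,"ax":0,"ay":0,"az":0,"claw":1},
    {"x":0.75,"y":-0.19,"z":0.35,"ax":0,"ay":0,"az":0,"claw":1},
    {"x":0.48,"y":-0.13,"z":0.35,"ax":0,"ay":0,"az":0,"claw":1},
    {"x":0,"y":0,"z":0,"ax":0,"ay":0,"az":0,"claw":1},
    {"x":0,"y":0,"z":0,"ax":0,"ay":0,"az":0,"claw":1},
  ],
  force=50,
)

```text
time: 1.8
eef_pos: [515.2, -420.5, 90.2]
ee_rot: [-3.135, -0.171, 0.002]
ft_force: [-0.3, -1.0, -0.3]
opening: 85.3
grasp_force: 0.0
```

Call:
play_rows(
  targets=[
    {"x":0.25,"y":-0.08,"z":0.3,"ax":0,"ay":0,"az":0,"claw":1},
    {"x":0,"y":0,"z":0.4,"ax":0,"ay":0,"az":0,"claw":1},
    {"x":0,"y":0,"z":0.4,"ax":0,"ay":0,"az":0,"claw":1},
    {"x":0,"y":0,"z":0.3,"ax":0,"ay":0,"az":0,"claw":1},
    {"x":0,"y":0,"z":0.25,"ax":0,"ay":0,"az":0,"claw":1},
    {"x":0,"y":0,"z":0,"ax":0,"ay":0,"az":0,"claw":1},
    {"x":0,"y":0,"z":0,"ax":0,"ay":0,"az":0,"claw":1},
  ],
)

```text
time: 2.5
eef_pos: [524.6, -417.8, 25.1]
ee_rot: [-3.137, -0.166, 0.0]
ft_force: [0.2, -0.4, -0.6]
opening: 85.2
grasp_force: 0.0
```

Call:
play_rows(
  targets=[
    {"x":0,"y":0,"z":0.08,"ax":0,"ay":0,"az":0,"claw":1},
    {"x":0,"y":0,"z":0,"ax":0,"ay":0,"az":0,"claw":0.8},
    {"x":0,"y":0,"z":0,"ax":0,"ay":0,"az":0,"claw":0.7},
    {"x":0,"y":0,"z":0,"ax":0,"ay":0,"az":0,"claw":0.62},
    {"x":0,"y":0,"z":0,"ax":0,"ay":0,"az":0,"claw":0.62},
    {"x":0,"y":0,"z":0,"ax":0,"ay":0,"az":0,"claw":0.62},
    {"x":0,"y":0,"z":0,"ax":0,"ay":0,"az":0,"claw":0.62},
  ],
)

```text
time: 3.2
eef_pos: [525.6, -418.1, 23.6]
ee_rot: [3.136, 0.166, 0.003]
ft_force: [0.5, 1.5, 6.5]
opening: 53.1
grasp_force: 10.4
```

Call:
play_rows(
  targets=[
    {"x":0,"y":0,"z":-0.1,"ax":0,"ay":0,"az":0,"claw":0.62},
    {"x":0,"y":0,"z":-0.2,"ax":0,"ay":0,"az":0,"claw":0.62},
    {"x":0,"y":0,"z":-0.3,"ax":0,"ay":0,"az":0,"claw":0.62},
    {"x":0,"y":0,"z":-0.4,"ax":0,"ay":0,"az":0,"claw":0.62},
    {"x":0,"y":0,"z":-0.4,"ax":0,"ay":0,"az":0,"claw":0.62},
    {"x":0,"y":0,"z":-0.4,"ax":0,"ay":0,"az":0,"claw":0.62},
    {"x":0,"y":0,"z":-0.4,"ax":0,"ay":0,"az":0,"claw":0.62},
    {"x":0,"y":0,"z":-0.4,"ax":0,"ay":0,"az":0,"claw":0.62},
    {"x":0,"y":0,"z":-0.4,"ax":0,"ay":0,"az":0,"claw":0.62},
    {"x":0,"y":0,"z":-0.4,"ax":0,"ay":0,"az":0,"claw":0.62},
    {"x":0,"y":0,"z":-0.4,"ax":0,"ay":0,"az":0,"claw":0.62},
    {"x":0,"y":0,"z":-0.4,"ax":0,"ay":0,"az":0,"claw":0.62},
    {"x":0,"y":0,"z":-0.2,"ax":0,"ay":0,"az":0,"claw":0.62},
    {"x":0,"y":0,"z":0,"ax":0,"ay":0,"az":0,"claw":0.62},
    {"x":0,"y":0,"z":0,"ax":0,"ay":0,"az":0,"claw":0.62},
  ],
)

```text
time: 4.7
eef_pos: [524.5, -417.4, 197.7]
ee_rot: [-3.137, -0.166, 0.001]
ft_force: [0.2, 0.5, -1.3]
opening: 53.0
grasp_force: 9.3
```

Run:
```python
from h import *
import cv2
t=ctrl.snapshot("top");s=ctrl.snapshot("side")
f=lambda im,x,y,w,h,k:cv2.resize(im[y:y+h,x:x+w],None,fx=k,fy=k,interpolation=cv2.INTER_CUBIC)
cv2.imwrite("pics/g2.png",np.hstack([f(t,360,130,100,140,4),f(s,260,60,100,140,4)]))
o=ctrl.get_obs();print(o["eef_pos"],o["ee_rot"],o["opening"],o["grasp_force"],o["q"])
```

```text
[ 524.23671573 -417.10493789  196.82008565] [-3.13554484e+00 -1.65928408e-01  2.03082097e-03] 53.42018135731896 9.285948872566223 [-8.48844268e-01  4.37516723e-01  1.39688237e+00  1.54540718e-05
  1.30929790e+00  6.16209626e-01]
```

View pics/g2.png

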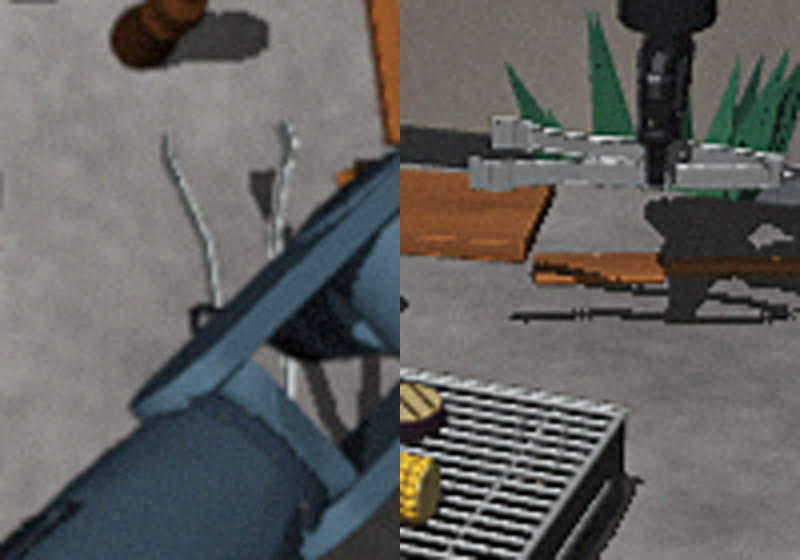

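The tongs hang level in the grip. Tip ends are at top (402,164.5) and (432,161.5), and side (278,103) and (284,93.5).

Run:
```python
from h import *
np.set_printoptions(precision=1,suppress=True)
for a,b in(((401.5,164.5),(277.5,103)),((432,161),(284,93.5))):print(tri(a,b),onz("top",*a,190))
```

```text
(array([ 663.5, -359.6,  185.7]), np.float64(0.7093639153811632)) [ 662.3 -358.5  190. ]
(array([ 673. , -452.4,  181.5]), np.float64(2.795130733277247)) [ 672.7 -449.2  190. ]
```

Call:
play_rows(
  targets=[
    {"x":-0.09,"y":-0.3,"z":0,"ax":0,"ay":0,"az":0.083,"claw":0.62},
    {"x":-0.09,"y":-0.5,"z":0,"ax":0,"ay":0,"az":0.083,"claw":0.62},
    {"x":-0.09,"y":-0.75,"z":0,"ax":0,"ay":0,"az":0,"claw":0.62},
    {"x":-0.09,"y":-0.75,"z":0,"ax":0,"ay":0,"az":0,"claw":0.62},
    {"x":-0.09,"y":-0.75,"z":0,"ax":0,"ay":0,"az":0,"claw":0.62},
    {"x":-0.09,"y":-0.75,"z":0,"ax":0,"ay":0,"az":0,"claw":0.62},
    {"x":-0.09,"y":-0.75,"z":0,"ax":0,"ay":0,"az":0,"claw":0.62},
    {"x":-0.09,"y":-0.75,"z":0,"ax":0,"ay":0,"az":0,"claw":0.62},
    {"x":-0.09,"y":-0.75,"z":0,"ax":0,"ay":0,"az":0,"claw":0.62},
    {"x":-0.09,"y":-0.75,"z":0,"ax":0,"ay":0,"az":0,"claw":0.62},
    {"x":-0.09,"y":-0.75,"z":0,"ax":0,"ay":0,"az":0,"claw":0.62},
    {"x":-0.09,"y":-0.75,"z":0,"ax":0,"ay":0,"az":0,"claw":0.62},
    {"x":-0.09,"y":-0.75,"z":0,"ax":0,"ay":0,"az":0,"claw":0.62},
    {"x":-0.09,"y":-0.75,"z":0,"ax":0,"ay":0,"az":0,"claw":0.62},
    {"x":-0.09,"y":-0.75,"z":0,"ax":0,"ay":0,"az":0,"claw":0.62},
    {"x":-0.09,"y":-0.75,"z":0,"ax":0,"ay":0,"az":0,"claw":0.62},
    {"x":-0.09,"y":-0.75,"z":0,"ax":0,"ay":0,"az":0,"claw":0.62},
    {"x":-0.09,"y":-0.75,"z":0,"ax":0,"ay":0,"az":0,"claw":0.62},
    {"x":-0.09,"y":-0.4,"z":0,"ax":0,"ay":0,"az":0,"claw":0.62},
    {"x":-0.09,"y":-0.24,"z":0,"ax":0,"ay":0,"az":0,"claw":0.62},
  ],
)

```text
time: 6.8
eef_pos: [480.8, 123.8, 197.3]
ee_rot: [-3.14, 0.092, 0.002]
ft_force: [-0.4, -0.6, -1.6]
opening: 53.0
grasp_force: 9.3
```

Call:
play_rows(
  targets=[
    {"x":0,"y":0,"z":0,"ax":0,"ay":0,"az":0,"claw":0.62},
    {"x":0,"y":0,"z":0,"ax":0,"ay":0,"az":0,"claw":0.62},
    {"x":0,"y":0,"z":0,"ax":0,"ay":0,"az":0,"claw":0.62},
  ],
)

```text
time: 7.1
eef_pos: [481.7, 121.6, 198.0]
ee_rot: [3.14, -0.096, -0.0]
ft_force: [0.9, 0.1, -0.8]
opening: 53.3
grasp_force: 9.3
```

Run:
```python
from h import *
import cv2
t=ctrl.snapshot("top");s=ctrl.snapshot("side")
f=lambda im,x,y,w,h,k:cv2.resize(im[y:y+h,x:x+w],None,fx=k,fy=k,interpolation=cv2.INTER_CUBIC)
cv2.imwrite("pics/g3.png",np.hstack([f(t,200,140,80,110,5),f(s,190,110,80,110,5)]))
o=ctrl.get_obs();print(o["eef_pos"],o["ee_rot"],o["opening"],o["grasp_force"],o["q"])
```

```text
[481.75140263 121.64017206 198.07576119] [ 3.13998648e+00 -9.65534803e-02  2.01405036e-05] 53.079437885819154 9.298058152198792 [ 8.03865614e-03  6.42787631e-02  1.85427663e+00 -1.30228740e-04
  1.22302918e+00  1.64035929e+00]
```

View pics/g3.png

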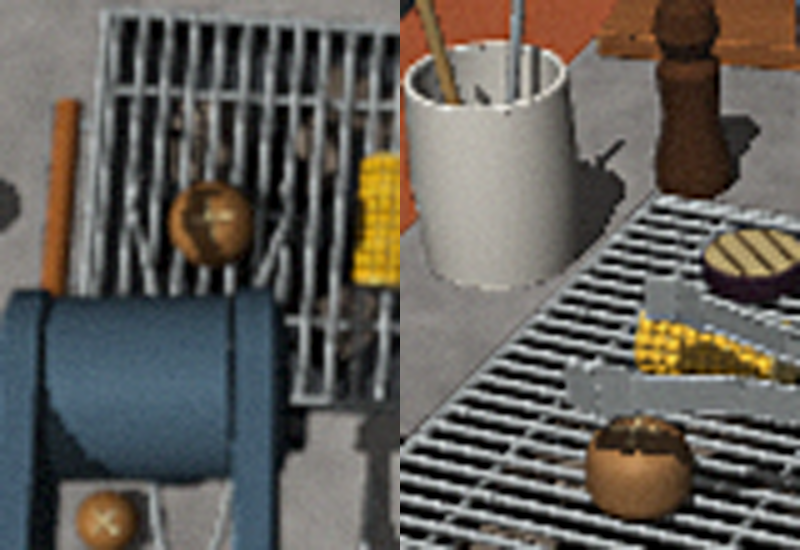

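The open tips straddle the roll's line. Tip ends are at about top (226,178.5) and (257.5,176.5), and side (223.5,185) and (239.5,167.5). The roll's cross is at top (242,183).

Run:
```python
from h import *
np.set_printoptions(precision=1,suppress=True)
e=np.array([481.75,121.6,198]);th=-.0615;d=np.array([np.cos(th),np.sin(th)]);l=np.array([-d[1],d[0]])
for a,b in(((226,178.5),(223.5,185)),((257.5,176.5),(239.5,167.5))):
    p,r=tri(a,b);q=p[:2]-e[:2];print(p,r,"along,left",q@d,q@l)
for n,p in(("tri",np.array([612.4,115.4])),("axis",np.array([613.5,116.5]))):
    q=p-e[:2];print(n,q@d,q@l)
# model projections for check
for al,la in((146,44),(146,-44)):
    P=np.r_[e[:2]+al*d+la*l,e[2]-12];print(proj("top",P),proj("side",P))
print(proj("top",[613,116,140]),proj("side",[613,116,140]))
```

```text
[623.3 159.9 194. ] 5.08628090009117 along,left 138.97214167725804 46.94439070616745
[625.6  66.3 189.9] 3.6598660551572935 along,left 146.94482967682148 -46.34719167746759
tri 130.78406206749963 1.8416321903122297
axis 131.81437512238665 3.0071599715896262
[[227.1 175.8]] [[222.7 186.9]]
[[256.9 177.6]] [[238.8 169.3]]
[[241.9 183.9]] [[237.2 195.6]]
```

Call:
play_rows(
  targets=[
    {"x":0.1,"y":-0.06,"z":0.1,"ax":0,"ay":0,"az":0,"claw":0.62},
    {"x":0,"y":0,"z":0.25,"ax":0,"ay":0,"az":0,"claw":0.62},
    {"x":0,"y":0,"z":0.25,"ax":0,"ay":0,"az":0,"claw":0.62},
    {"x":0,"y":0,"z":0.25,"ax":0,"ay":0,"az":0,"claw":0.62},
    {"x":0,"y":0,"z":0.25,"ax":0,"ay":0,"az":0,"claw":0.62},
    {"x":0,"y":0,"z":0.25,"ax":0,"ay":0,"az":0,"claw":0.62},
    {"x":0,"y":0,"z":0.2,"ax":0,"ay":0,"az":0,"claw":0.62},
    {"x":0,"y":0,"z":0.12,"ax":0,"ay":0,"az":0,"claw":0.62},
    {"x":0,"y":0,"z":0,"ax":0,"ay":0,"az":0,"claw":0.62},
    {"x":0,"y":0,"z":0,"ax":0,"ay":0,"az":0,"claw":0.62},
  ],
)

```text
time: 8.2
eef_pos: [485.8, 124.6, 131.5]
ee_rot: [-3.14, 0.094, -0.0]
ft_force: [0.4, 0.1, -0.7]
opening: 52.9
grasp_force: 9.3
```

Run:
```python
from h import *
import cv2
t=ctrl.snapshot("top");s=ctrl.snapshot("side")
f=lambda im,x,y,w,h,k:cv2.resize(im[y:y+h,x:x+w],None,fx=k,fy=k,interpolation=cv2.INTER_CUBIC)
cv2.imwrite("pics/g4.png",np.hstack([f(t,200,140,80,110,5),f(s,200,150,80,110,5)]))
```

```text
(no output)
```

View pics/g4.png

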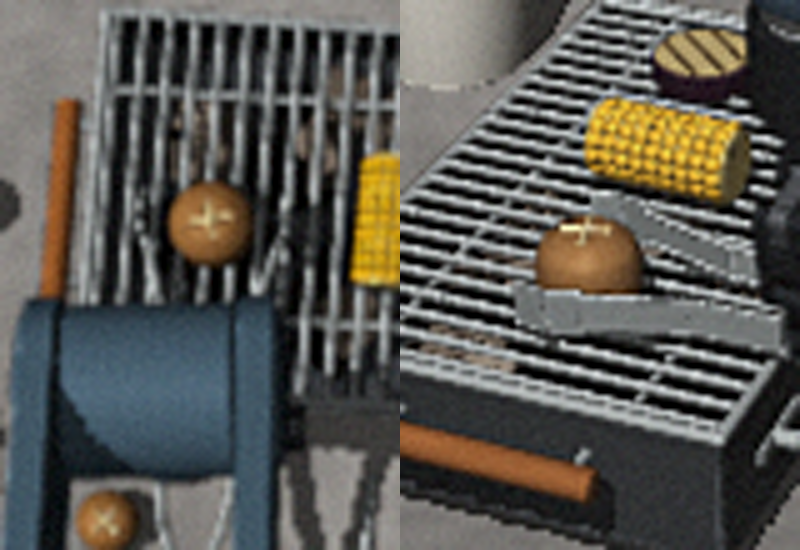

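The tips are on both sides of the roll with clear gaps, and the corn is clear. I'll go 2 mm lower and close slowly.

Call:
play_rows(
  targets=[
    {"x":0,"y":0,"z":0.05,"ax":0,"ay":0,"az":0,"claw":0.6},
    {"x":0,"y":0,"z":0,"ax":0,"ay":0,"az":0,"claw":0.57},
    {"x":0,"y":0,"z":0,"ax":0,"ay":0,"az":0,"claw":0.54},
    {"x":0,"y":0,"z":0,"ax":0,"ay":0,"az":0,"claw":0.51},
    {"x":0,"y":0,"z":0,"ax":0,"ay":0,"az":0,"claw":0.49},
    {"x":0,"y":0,"z":0,"ax":0,"ay":0,"az":0,"claw":0.47},
    {"x":0,"y":0,"z":0,"ax":0,"ay":0,"az":0,"claw":0.45},
    {"x":0,"y":0,"z":0,"ax":0,"ay":0,"az":0,"claw":0.43},
    {"x":0,"y":0,"z":0,"ax":0,"ay":0,"az":0,"claw":0.4},
    {"x":0,"y":0,"z":0,"ax":0,"ay":0,"az":0,"claw":0.35},
    {"x":0,"y":0,"z":0,"ax":0,"ay":0,"az":0,"claw":0.35},
    {"x":0,"y":0,"z":0,"ax":0,"ay":0,"az":0,"claw":0.35},
  ],
  force=40,
)

```text
time: 9.5
eef_pos: [485.7, 124.6, 129.3]
ee_rot: [3.14, -0.095, 0.0]
ft_force: [0.9, 1.1, -1.2]
opening: 39.6
grasp_force: 40.3
```

The opening stopped at 39.6 mm with 40 N, as expected for tongs closed on the roll. Lifting now.

Call:
play_rows(
  targets=[
    {"x":0,"y":0,"z":-0.1,"ax":0,"ay":0,"az":0,"claw":0.35},
    {"x":0,"y":0,"z":-0.15,"ax":0,"ay":0,"az":0,"claw":0.35},
    {"x":0,"y":0,"z":-0.2,"ax":0,"ay":0,"az":0,"claw":0.35},
    {"x":0,"y":0,"z":-0.25,"ax":0,"ay":0,"az":0,"claw":0.35},
    {"x":0,"y":0,"z":-0.25,"ax":0,"ay":0,"az":0,"claw":0.35},
    {"x":0,"y":0,"z":-0.25,"ax":0,"ay":0,"az":0,"claw":0.35},
    {"x":0,"y":0,"z":-0.25,"ax":0,"ay":0,"az":0,"claw":0.35},
    {"x":0,"y":0,"z":-0.25,"ax":0,"ay":0,"az":0,"claw":0.35},
    {"x":0,"y":0,"z":-0.15,"ax":0,"ay":0,"az":0,"claw":0.35},
    {"x":0,"y":0,"z":0,"ax":0,"ay":0,"az":0,"claw":0.35},
    {"x":0,"y":0,"z":0,"ax":0,"ay":0,"az":0,"claw":0.35},
    {"x":0,"y":0,"z":0,"ax":0,"ay":0,"az":0,"claw":0.35},
  ],
)

```text
time: 10.7
eef_pos: [485.2, 124.6, 202.7]
ee_rot: [3.14, -0.095, -0.002]
ft_force: [-0.5, 0.4, -1.5]
opening: 39.5
grasp_force: 40.4
```

Run:
```python
from h import *
import cv2
t=ctrl.snapshot("top");s=ctrl.snapshot("side")
f=lambda im,x,y,w,h,k:cv2.resize(im[y:y+h,x:x+w],None,fx=k,fy=k,interpolation=cv2.INTER_CUBIC)
cv2.imwrite("pics/g5.png",np.hstack([f(t,200,140,80,110,5),f(s,200,110,80,110,5)]))
```

```text
(no output)
```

View pics/g5.png

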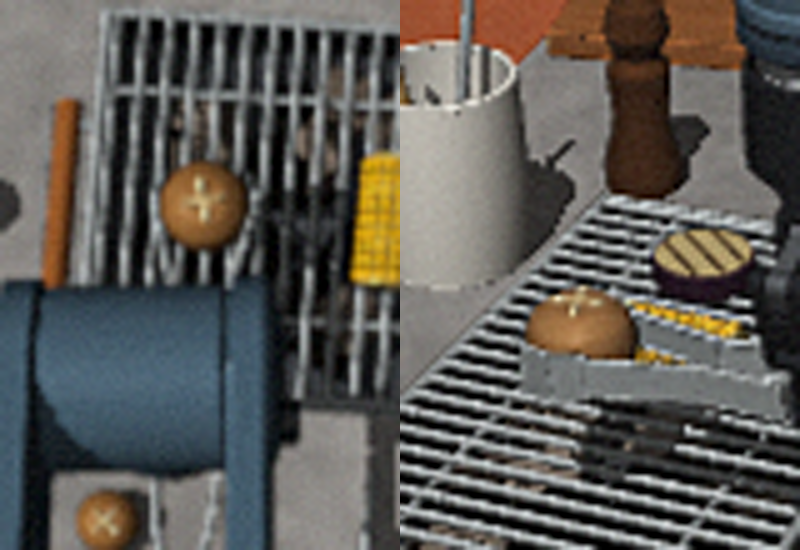

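The roll is held upright between the tips and lifted, with its cross at top (241,181). Carrying it to the pan.

Call:
play_rows(
  targets=[
    {"x":-0.1,"y":-0.2,"z":0,"ax":0,"ay":0,"az":0,"claw":0.35},
    {"x":-0.2,"y":-0.35,"z":0,"ax":0,"ay":0,"az":0,"claw":0.35},
    {"x":-0.27,"y":-0.48,"z":0,"ax":0,"ay":0,"az":0,"claw":0.35},
    {"x":-0.27,"y":-0.48,"z":0,"ax":0,"ay":0,"az":0,"claw":0.35},
    {"x":-0.27,"y":-0.48,"z":0,"ax":0,"ay":0,"az":0,"claw":0.35},
    {"x":-0.27,"y":-0.48,"z":0,"ax":0,"ay":0,"az":0,"claw":0.35},
    {"x":-0.27,"y":-0.48,"z":0,"ax":0,"ay":0,"az":0,"claw":0.35},
    {"x":-0.27,"y":-0.48,"z":0,"ax":0,"ay":0,"az":0,"claw":0.35},
    {"x":-0.27,"y":-0.48,"z":0,"ax":0,"ay":0,"az":0,"claw":0.35},
    {"x":-0.27,"y":-0.48,"z":0,"ax":0,"ay":0,"az":0,"claw":0.35},
    {"x":-0.27,"y":-0.48,"z":0,"ax":0,"ay":0,"az":0,"claw":0.35},
    {"x":-0.27,"y":-0.48,"z":0.15,"ax":0,"ay":0,"az":0,"claw":0.35},
    {"x":-0.27,"y":-0.48,"z":0.2,"ax":0,"ay":0,"az":0,"claw":0.35},
    {"x":-0.27,"y":-0.48,"z":0.2,"ax":0,"ay":0,"az":0,"claw":0.35},
    {"x":-0.15,"y":-0.3,"z":0.15,"ax":0,"ay":0,"az":0,"claw":0.35},
    {"x":-0.05,"y":-0.19,"z":0.1,"ax":0,"ay":0,"az":0,"claw":0.35},
    {"x":0,"y":0,"z":0,"ax":0,"ay":0,"az":0,"claw":0.35},
    {"x":0,"y":0,"z":0,"ax":0,"ay":0,"az":0,"claw":0.35},
    {"x":0,"y":0,"z":0,"ax":0,"ay":0,"az":0,"claw":0.35},
    {"x":0,"y":0,"z":0,"ax":0,"ay":0,"az":0,"claw":0.35},
  ],
)

```text
time: 12.8
eef_pos: [353.3, 404.6, 171.7]
ee_rot: [-3.14, 0.096, -0.001]
ft_force: [0.1, -0.9, -2.0]
opening: 39.3
grasp_force: 40.4
```

Run:
```python
from h import *
import cv2
t=ctrl.snapshot("top");s=ctrl.snapshot("side")
f=lambda im,x,y,w,h,k:cv2.resize(im[y:y+h,x:x+w],None,fx=k,fy=k,interpolation=cv2.INTER_CUBIC)
cv2.imwrite("pics/g6.png",np.hstack([f(t,110,180,100,140,4),f(s,190,220,100*13//10,140,4)[:, :400]]))
o=ctrl.get_obs();print(o["eef_pos"],o["ee_rot"],o["opening"],o["grasp_force"],np.abs(o["joint_velocities"]).max())
```

```text
[353.16296146 404.78209029 171.61516424] [-3.13984564e+00  9.58690077e-02 -7.36912557e-04] 39.23859000761274 40.43763140682131 0.0045702204404326
```

View pics/g6.png

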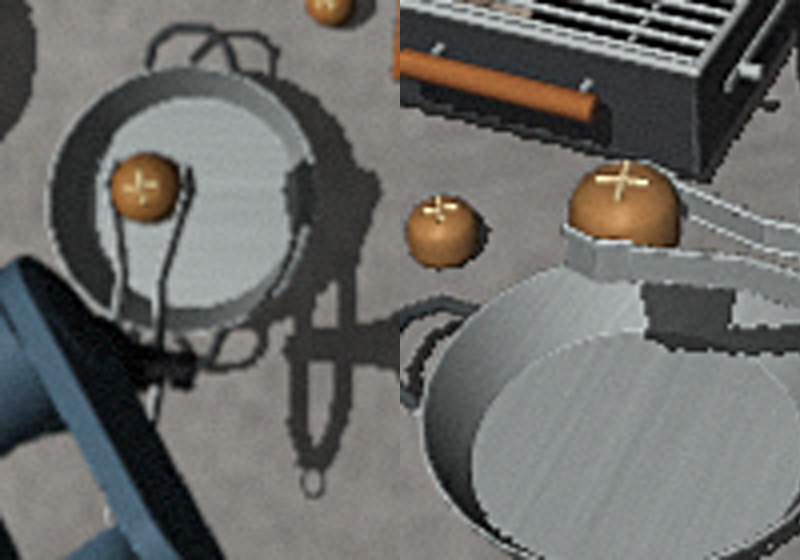

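The roll sits upright in the tongs over the pan, cross at top (146.3,226.3) and side (246.3,265.5). The pan has not moved.

Run:
```python
from h import *
p,r=tri((146.3,226.3),(246.3,265.5));print(p,r,np.hypot(*(p[:2]-[480.5,397.5])))
```

```text
[481.56348705 392.98952124 177.37507584] 1.5389782268193224 4.634158323633401
```

```bash
python3 -c "
from cell import ctrl
print(ctrl.sign_off())"
```

```text
the job is handed in; nothing more can be done
None
```

The job is handed in: the tongs are holding the roll upright and still, about 5 mm off the pan's middle with its underside about 95 mm above the rim. The sign-off gave no verdict.

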